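# Raise the draught guard's sash to the loading mark

### The job

Push the draught guard's counterweighted window up from beneath its lip with the tips of the fingers, smoothly and without gripping it, until the lip is level with the flat pointer clip on the upright. Then let go and draw clear; the window stays where it is left. Leave everything else on the bench standing where it is.

Things in the scene. Friction and masses are not known exactly. Their poses are not given: they have to be found in the camera images.
- guard: Fixed grey open-frame draught guard, 370 mm wide, 510 mm high, window to the robot. Origin on the bench straight below the middle of the lip's front edge; x level, into the guard; y along the lip; z up. Two square aluminium uprights, centres 165 mm to either side, front faces 40 mm behind the lip's front edge. A fixed lower pane, 107 mm high, stands under the window, 45 mm behind that edge.
- lip_edge (a point): Front edge of the window's lip, at the middle of its length and of its 12 mm thickness; axes as the guard. The lip is a level ledge along the bottom of the clear window, 250 mm long, 44 mm deep: an 8 mm plate with a 4 mm strip on top, set back 12 mm. Its underside is 6 mm below this point. Push with the last 30 mm of the fingers. No loose thing stands under it or within 90 mm either side of its middle in front of it.
- mark (a point): Tip of the pointer clip, at mid-thickness: a white clip on the left or right upright (varies) with a flat level tongue, 12 mm thick, 40 mm wide, reaching 40 mm forward, as far as the lip, 20 mm beyond the lip's end. The lip is level with it when this point and lip_edge have the same height. The other upright has a round white cable clamp, 48 mm across, of no meaning here.
- sash (a joint): Height of the window above its lowest position, in m; grows as it goes up, 0 to 0.19. At 0 the lip's underside is 150 mm above the bench. It starts at 0.01 to 0.05, and the mark needs 0.10 to 0.16. The window is counterweighted and stiff: it stays where it is left and takes about 2 to 7 N to push up slowly.
- crucible: Bystander: white ceramic crucible, 34 mm across, 30 mm high, loose, in front of one end of the lip; origin at the centre of its underside.
- weight: Bystander: steel knob weight, 32 mm across, 42 mm high, loose, in front of one end of the lip; origin at the centre of its underside.
- reagent: Bystander: amber bottle, 56 mm across, 110 mm high, loose, beside the guard; origin at the centre of its underside.
- jar: Bystander: glass jar, 60 mm across, 70 mm high, loose, beside the guard; origin at the centre of its underside.
- panbox: Bystander: white box of sample pans, 60 x 85 x 28 mm, loose, beside the guard; origin at the centre of its underside.
- driver: Bystander: screwdriver, 160 mm long, loose, lying beside the guard; origin on the bench side, axis along x.
- beaker: Bystander: clear plastic beaker, 64 mm across, 80 mm high, loose, beside the guard; origin at the centre of its underside.

How it is judged:
On the way:
1. the fingers (not the gripper's body or knuckles) push on the plate of the lip and the window is on its way up (contact force between the fingers and sash_c3 above 0.5 N and velocity of joint sash above 0.003 m/s), for 0.2 s.
At the end, for the whole second after the job is handed in: The lip is level with the pointer clip to within 10 mm up or down, and the window is at rest (z of lip_edge in the frame of mark between -0.01 and 0.01 m and velocity of joint sash between -0.005 and 0.005 m/s); the robot touches nothing.
It fails at once if the lip is pinched: fingers press on its plate and on its top strip at once (over 2 N each) (contact force between the fingers and sash_c3 above 2 N and contact force between the fingers and sash_c4 above 2 N).
It fails at once if the window is flung up or down (faster than 0.5 m/s) (velocity of joint sash above 0.5 m/s or velocity of joint sash below -0.5 m/s).
It fails at once if a bystander is moved or lifted (more than 20 mm) (distance of any of crucible, weight, reagent, jar, panbox, driver, beaker from where it was at the start of the episode above 0.02 m).
It also fails if it takes over 35 s, if anything falls off the work surface, if the arm or the gripper's body presses on something with over 40 N, if the wrist force passes 120 N, or if a joint passes its speed limit or range.

### The arm

A 7-joint arm with a two-finger parallel gripper is mounted at the origin on the work surface. World frame = base frame: x ahead of the robot, y to its left, z up, the work surface at z = 0. Lengths are in m, angles in rad, forces in N, time in s.
With the tool pointing down it reaches from about 0.425 to 1.025 m from the base axis. Payload 9.4 kg.
Tool frame: the origin (TCP) lies at the centre of the arm's flange, where the gripper is bolted on; the fingertips stand 186 mm ahead of it and the grasp point (between the pads) lies 167 mm ahead of it; z points along the fingers, y is the line along which they close (so a half turn about z gives the same grasp; the last joint's range is limited). The gripper opens to 93 mm and grips with 3 to 60 N. Pads are 15 mm wide; open, the fingers measure 128 mm over their backs; the gripper's body (75 mm by 188 mm) begins 65 mm behind the grasp point.
Start: joints at [-1.405, 0.599, -0.003, 1.599, 0.002, 0.943, -0.08], TCP at [0.174, 0.704, 0.405] pointing down, gripper open.
Joint ranges: [-2.57, 2.57], [-0.35, 1.97], [-1.29, 1.29], [0.11, 2.56], [-1.05, 4.19], [0.11, 1.86], [-2.63, 2.63]. Speed limits (rad/s): [2.22, 2.22, 3.01, 3.01, 3.14, 3.14, 3.14].

### API

Orientations are given as a unit quaternion [w, x, y, z].
In Python, from bench import ctrl, claw, camera, models, telemetry gives the robot as it stands. Calls block until the motion is done:
- ctrl.move_pose(position, orientation): joint-space move of the TCP to a pose.
- ctrl.move_l(position, orientation=None, feed=0.15, contact_N=None): straight line of the TCP; orientation=None keeps the orientation; feed is the mean speed in m/s. With contact_N (N) it stops when the force on the tool has changed by that much, and returns True; else False.
- ctrl.set_joints(angles): joint-space move.
- claw.grip(opening, squeeze=None): finger opening in m; squeeze is the grip in N (None keeps the last); returns when the fingers have stopped.
- ctrl.dwell(seconds).
- ctrl.inverse_kinematics(position, orientation): joint angles nearest the present ones, or None.
- camera(name): name is "scene" or "top"; returns a dict with "frame" (480x640x3 uint8, blue, green, red), "intrinsics" (3x3 intrinsics, pixels), "world_from_camera" (4x4, takes a point from camera to world coordinates). Camera axes: x right, y down, z forward; pixel columns grow to the right and rows downward; lengths in m; the calibration is good to about 2 mm. A picture is of the moment at which its call begins. There is no depth.
A pose or a line that the arm cannot do raises ctrl.PlanningError and nothing moves.
- ctrl.hand_in(): hands the job in; it is judged then, once.
Trained networks look in a picture, given as the dict that the camera call returned (one of the last four; its "shot" number tells which), for a name from the list of things; names that differ only in an ending like _2 or _b are one class to them, and where a whole thing is asked for, a point or a joint stands for the part that bears it (a point fixed in the world has none). Each returns a list of dicts, best first, with "score" (0 to 1); they miss things now and then, are a little off and sometimes report something else, mostly with a low value. They report only what shows in the picture. A call takes as long as a camera call.
- models.regions_of(thing, picture): "pixels" (480x640 bool, what is visible of it) and "point" ([column, row] in pixels, amid what is visible of it).
Readings, each from a call of its own:
- telemetry.current_time_s(): time.
- telemetry.current_q(): joint angles.
- telemetry.current_dq(): joint speeds.
- telemetry.current_effort(): joint torques, N m.
- telemetry.current_tcp_pos(): TCP position.
- telemetry.current_tool_rot(): TCP orientation.
- telemetry.current_contact_force(): force on the tool from outside, world axes, zero at the start.
- telemetry.current_wrist_torque(): the same for the moment, N m.
- telemetry.current_opening(): finger opening in m.
- telemetry.current_finger_force(): force on a finger pad.
Only numpy, scipy, OpenCV 4.12 (cv2) and the standard library are available. Lean on these libraries where they do the work, as an engineer would, in place of code of your own. Each camera call takes 0.05 s, during which the arm holds its last target. There are 200 camera calls.

## Working session

There is one attempt and no reset: what is moved stays moved. The work goes in short steps, each a Python script; the robot and the scene stay as the last script left them, time stands still between calls to the robot, and variables do not carry over. Pictures are saved under pics/ and viewed, at most 10 in all, crops included, and the job is handed in when it is done.

```bash
ls; mkdir -p pics
python3 - <<'E'
from bench import ctrl, claw, camera, models, telemetry
import cv2, numpy as np, pickle
D={}
for n in ("scene","top"):
    p=camera(n); cv2.imwrite(f"pics/{n}0.png",p["frame"]); D[n]=p
    print(n,p["intrinsics"].tolist(),np.round(p["world_from_camera"],4).tolist())
    for t in ("guard","lip_edge","mark","sash","crucible","weight","reagent","jar","panbox","driver","beaker"):
        try: 
            for r in models.regions_of(t,p)[:2]:
                ys,xs=np.where(r["pixels"]); print(t,round(r["score"],2),np.round(r["point"]),len(xs),xs.min(),xs.max(),ys.min(),ys.max()); D[(n,t)]=r["pixels"]
        except Exception as e: print(t,e)
pickle.dump(D,open("d.pkl","wb"))
print(telemetry.current_time_s(),telemetry.current_tool_rot(),telemetry.current_opening())
E
```

```text
pics
scene [[603.264535001596, 0.0, 331.42296991523364], [0.0, 603.264535001596, 240.26781887015215], [0.0, 0.0, 1.0]] [[0.8864, -0.4258, 0.1814, 0.3693], [-0.4628, -0.8093, 0.3618, -0.3593], [-0.0073, -0.4047, -0.9144, 1.2639], [0.0, 0.0, 0.0, 1.0]]
guard 0.79 [425. 276.] 23375 353 554 114 397
guard 0.31 [400. 290.] 7253 353 457 193 361
lip_edge 0.85 [401. 287.] 7112 352 457 194 360
mark 0.91 [448. 360.] 907 429 484 342 377
sash 0.6 [402. 293.] 7250 353 457 193 360
crucible 0.62 [329. 287.] 216 322 336 278 295
weight 0.7 [394. 396.] 181 391 404 390 405
reagent 0.56 [420. 453.] 815 405 436 437 469
jar 0.88 [466. 420.] 943 449 484 405 439
panbox 0.72 [302. 240.] 1024 285 323 219 261
driver 0.81 [267. 257.] 405 252 278 226 274
beaker 0.92 [350. 208.] 620 340 359 192 229
top [[442.9611204740556, 0.0, 327.2613558148124], [0.0, 442.9611204740556, 242.23817106479146], [0.0, 0.0, 1.0]] [[0.0013, -0.9935, 0.1138, 0.4971], [-0.9994, 0.0027, 0.0351, 0.0293], [-0.0352, -0.1138, -0.9929, 1.1858], [0.0, 0.0, 0.0, 1.0]]
guard 0.87 [403. 195.] 15860 305 531 129 244
lip_edge 0.69 [396. 222.] 4405 330 476 206 244
mark 0.68 [399. 220.] 4288 331 475 206 244
mark 0.55 [485. 223.] 608 474 498 199 238
sash 0.69 [400. 224.] 4569 330 476 205 246
crucible 0.69 [396. 223.] 4406 330 476 206 245
weight 0.53 [490. 270.] 502 478 506 258 279
reagent 0.73 [489. 270.] 537 477 506 258 279
jar 0.59 [501. 222.] 40 497 501 220 230
panbox 0.8 [289. 269.] 753 276 308 256 278
driver 0.71 [291. 303.] 286 271 307 298 307
beaker 0.82 [290. 218.] 522 278 302 205 230
1.2 [ 1.35459193e-05  1.21063134e-01  9.92644809e-01 -1.34880935e-05] 0.09277742954787026
```

View pics/scene0.png

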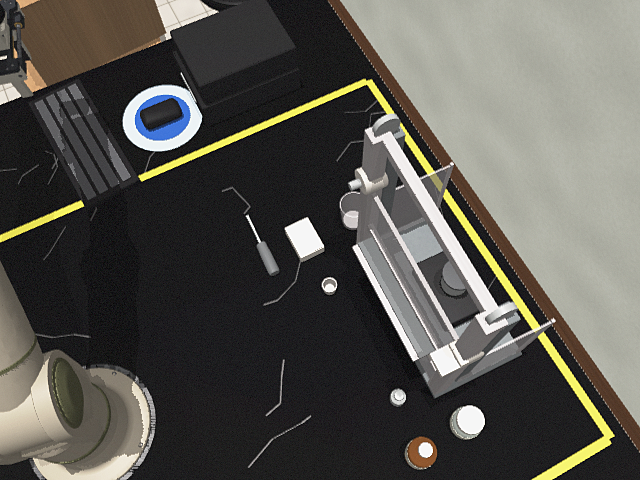

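View pics/top0.png

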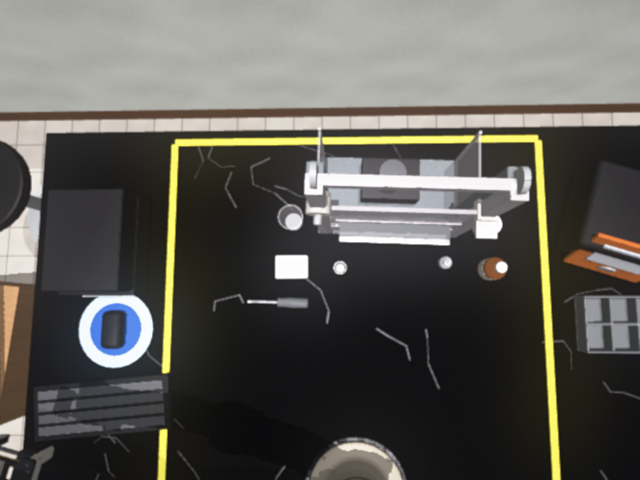

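The clip is the white square on the right upright (scene ≈448,360; top ≈486,227), and the clamp is on the left. The lip is the pale band, scene (353,247)→(418,360), top (339,238)→(450,243). I'll zoom in for its edges.

Run:
```python
import cv2,numpy as np
a=cv2.imread("pics/scene0.png")[230:400,340:500]; b=cv2.imread("pics/top0.png")[195:265,325:515]
cv2.imwrite("pics/s1.png",cv2.resize(a,None,fx=3.5,fy=3.5,interpolation=2)); cv2.imwrite("pics/t1.png",cv2.resize(b,None,fx=4.2,fy=4.2,interpolation=2))
```

```text
(no output)
```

View pics/s1.png

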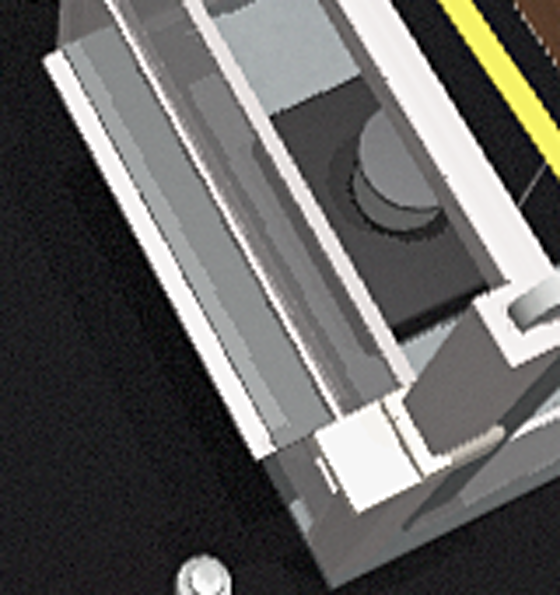

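View pics/t1.png

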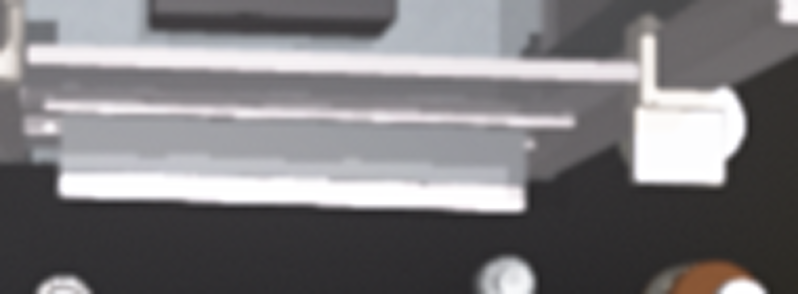

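The zoom gives lip corners (front bottom) at scene ≈(352,248),(414,361), top ≈(339,242),(449.5,245.5). The tongue's front edge is at scene ≈(431,355)→(442,377), top ≈(477,239)→(497,239). Next I'll fit the guard pose, sash and mark height to these.

```bash
cat > h.py <<'E'
import numpy as np, pickle
from scipy.optimize import least_squares
D=pickle.load(open("d.pkl","rb"))
def proj(n,P):
    c=D[n]; T=np.linalg.inv(c["world_from_camera"]); q=(T[:3,:3]@np.asarray(P).T).T+T[:3,3]
    u=q@np.asarray(c["intrinsics"]).T; return u[:,:2]/u[:,2:]
def g2w(p,G): # p=x,y,yaw
    x,y,a=p[:3]; G=np.asarray(G,float); c,s=np.cos(a),np.sin(a)
    return np.c_[x+c*G[:,0]-s*G[:,1], y+s*G[:,0]+c*G[:,1], G[:,2]]
E
python3 - <<'E'
from h import *
S=lambda u,v:(340+u/3.5,230+v/3.5); T=lambda u,v:(325+u/4.2,195+v/4.2)
def res(p,full=False):
    z,m=p[3],p[4]; r=[]; o=[]
    for n,G,px in (("scene",[[0,.125,z-.006],[0,-.125,z-.006]],[S(43,62),S(258,460)]),
     ("top",[[0,.125,z-.006],[0,-.125,z-.006]],[T(58,197),T(523,212)]),
     ("scene",[[.012,.125,z+.002],[.012,-.125,z+.002]],[S(65,48),S(275,447)]),
     ("scene",[[0,-.145,m+.006],[0,-.185,m+.006]],[S(318,438),S(358,513)]),
     ("top",[[0,-.145,m-.006],[0,-.185,m-.006]],[T(638,183),T(722,185)])):
        d=proj(n,g2w(p,G))-np.array(px); r.append(d.ravel()); o.append(np.round(d,1).tolist())
    return o if full else np.concatenate(r)
f=least_squares(res,[.75,-.15,0,.18,.3]); cov=np.linalg.inv(f.jac.T@f.jac)
print(f.x.round(4),np.sqrt(np.diag(cov)).round(4)); print(*res(f.x,True),sep="\n")
print("sash",f.x[3]-.156,"mark",f.x[4]-.156)
np.save("fit.npy",f.x)
from bench import ctrl
from scipy.spatial.transform import Rotation as R
x,y,a,z,m=f.x
for pitch in (0,10,20):
  for flip in (0,np.pi):
    az=R.from_euler('z',a); pz=np.deg2rad(pitch)
    Z=az.apply([np.cos(pz),0,np.sin(pz)]); Y=az.apply([0,1,0])*(1 if not flip else -1); X=np.cross(Y,Z)
    q=R.from_matrix(np.c_[X,Y,Z]).as_quat()[[3,0,1,2]]
    for ins,h in ((-.06,z-.06),(.025,z-.06),(.025,m)):
        tip=np.array([x,y,0])+az.apply([ins,0,0]); tip[2]=h
        try: j=ctrl.inverse_kinematics(tip-.186*Z,q)
        except Exception as e: j=e
        print(pitch,flip,ins,None if j is None else np.round(j,2))
E
```

```text
[ 0.6088 -0.0876 -0.0387  0.1853  0.3178] [0.0009 0.0006 0.0054 0.0033 0.0035]
[[0.0, -0.3], [-0.2, 1.0]]
[[0.5, -0.2], [0.2, 0.2]]
[[-0.6, -0.4], [1.3, 0.9]]
[[-0.5, -1.4], [0.7, 0.3]]
[[-0.8, 0.3], [-0.2, 0.5]]
sash 0.029300498566464384 mark 0.16177313245619038
0 0 -0.06 None
0 0 0.025 None
0 0 0.025 None
0 3.141592653589793 -0.06 None
0 3.141592653589793 0.025 None
0 3.141592653589793 0.025 None
10 0 -0.06 None
10 0 0.025 [ 0.93  1.87 -1.12  2.5   3.85  1.68  0.  ]
10 0 0.025 None
10 3.141592653589793 -0.06 None
10 3.141592653589793 0.025 None
10 3.141592653589793 0.025 None
20 0 -0.06 None
20 0 0.025 [ 0.89  1.83 -0.94  2.4   4.12  1.76 -0.14]
20 0 0.025 None
20 3.141592653589793 -0.06 None
20 3.141592653589793 0.025 None
20 3.141592653589793 0.025 None
```

Level, head-on insertion isn't reachable. I'll search over tool pitch, yaw and lateral contact position.

```bash
cat >> h.py <<'E'
from scipy.spatial.transform import Rotation as R
fit=np.load("fit.npy")
def pose(tipg,pitch,yaw,flip,roll=0,L=.186):
    """TCP pos, quat for fingertip centre at guard point tipg; yaw about z, pitch up (+), degrees"""
    az=R.from_euler('z',fit[2]+np.deg2rad(yaw)); p=np.deg2rad(pitch)
    Z=az.apply([np.cos(p),0,np.sin(p)]); Y=az.apply([0,1 if not flip else -1,0])
    Y=R.from_rotvec(Z*np.deg2rad(roll)).apply(Y)
    M=np.c_[np.cross(Y,Z),Y,Z]; q=R.from_matrix(M).as_quat()[[3,0,1,2]]
    return g2w(fit,[tipg])[0]-L*Z, q
E
python3 - <<'E'
from h import *
from bench import ctrl,telemetry
z,m=fit[3:5]; t=telemetry.current_time_s()
def ik(*a):
    try: return ctrl.inverse_kinematics(*a)
    except Exception: return None
for pitch in (15,0,-15,-25,-35,-45):
  for yaw in range(-75,76,15):
    for flip in (0,1):
      for off in (-.06,0,.06):
        c,s=np.cos(np.deg2rad(yaw)),np.sin(np.deg2rad(yaw))
        g=lambda ins,h: np.array([ins*c,off+ins*s,h])
        J=[ik(*pose(g(i,h),pitch,yaw,flip)) for i,h in ((.025,z-.05),(.025,m-.02),(.025,(z+m)/2),(-.06,z-.05))]
        n=sum(j is not None for j in J)
        if n>=3: print(pitch,yaw,flip,off,[None if j is None else np.round(j,2).tolist() for j in J])
print(telemetry.current_time_s()-t)
E
```

```text
15 -75 0 -0.06 [[-1.04, 1.77, 1.11, 2.06, 0.78, 0.6, -1.19], [-0.98, 1.38, 1.07, 2.16, 1.2, 0.8, -1.35], [-0.99, 1.48, 1.07, 2.14, 1.13, 0.75, -1.35], [-1.09, 1.6, 0.9, 2.03, 0.84, 0.88, -1.25]]
15 -75 0 0 [[-1.05, 1.6, 0.92, 2.01, 0.88, 0.86, -1.27], [-1.07, 1.37, 1.06, 2.11, 1.06, 0.87, -1.2], [-1.07, 1.45, 1.04, 2.09, 0.99, 0.83, -1.21], [-1.16, 1.57, 0.89, 1.97, 0.75, 0.97, -1.14]]
15 -75 0 0.06 [[-1.12, 1.59, 0.92, 1.95, 0.77, 0.94, -1.14], [-1.13, 1.34, 1.03, 2.05, 0.96, 0.97, -1.08], [-1.14, 1.43, 1.02, 2.03, 0.88, 0.92, -1.08], [-1.2, 1.54, 0.86, 1.89, 0.69, 1.09, -1.06]]
15 -75 1 -0.06 [[-0.37, 1.25, -0.0, 2.02, 1.39, 1.81, 1.44], [-0.5, 0.98, 0.2, 2.13, 1.41, 1.68, 1.63], [-0.38, 1.05, 0.02, 2.1, 1.42, 1.81, 1.56], [-0.51, 1.25, -0.0, 2.0, 1.25, 1.8, 1.46]]
15 -75 1 0 [[-0.46, 1.25, -0.0, 1.98, 1.31, 1.81, 1.49], [-0.64, 1.0, 0.27, 2.09, 1.31, 1.64, 1.7], [-0.6, 1.07, 0.2, 2.06, 1.3, 1.67, 1.63], [-0.62, 1.25, 0.03, 1.94, 1.17, 1.79, 1.54]]
15 -75 1 0.06 [[-0.61, 1.25, 0.08, 1.92, 1.21, 1.75, 1.57], [-0.73, 1.0, 0.28, 2.02, 1.23, 1.66, 1.77], [-0.73, 1.08, 0.27, 2.01, 1.21,
[... 28229 characters left out ...]
1.03, 1.1, -2.43], [0.31, 0.53, -0.0, 1.96, -1.02, 0.98, -2.39], [0.57, 0.71, -0.19, 1.99, -0.96, 0.84, -2.21]]
-45 75 1 -0.06 [[0.82, 0.79, -0.52, 1.88, -0.64, 0.75, 0.64], [0.43, 0.53, 0.09, 1.81, -0.89, 1.2, 0.72], [0.58, 0.58, -0.14, 1.84, -0.83, 1.06, 0.7], [0.84, 0.78, -0.35, 1.82, -0.66, 0.91, 0.76]]
-45 75 1 0 [[0.77, 0.78, -0.57, 1.95, -0.69, 0.65, 0.62], [0.41, 0.49, -0.02, 1.87, -0.9, 1.09, 0.67], [0.6, 0.57, -0.3, 1.9, -0.82, 0.93, 0.63], [0.83, 0.77, -0.45, 1.9, -0.68, 0.79, 0.71]]
-45 75 1 0.06 [[0.69, 0.76, -0.58, 2.01, -0.8, 0.57, 0.66], [0.41, 0.47, -0.15, 1.92, -0.91, 0.98, 0.6], [0.59, 0.56, -0.42, 1.95, -0.83, 0.82, 0.56], [0.81, 0.77, -0.56, 1.97, -0.69, 0.67, 0.66]]
0.0
```

Plenty is reachable at yaw ≈ -45°. There, the gripper's 188 mm width should be vertical (roll 90°) so the body stays clear of the lip. I'll check a few of those variants.

Run:
```python
from h import *
from bench import ctrl
z,m=fit[3:5]; T=.0175
def ik(*a):
    try: return ctrl.inverse_kinematics(*a)
    except Exception: return None
best=[]
for pitch in (0,8):
  for yaw in (-35,-45,-55):
    for roll in (90,-90):
      for off in (-.03,.0,.03):
        c,s=np.cos(np.deg2rad(yaw)),np.sin(np.deg2rad(yaw))
        J=[ik(*pose([i*c,off+i*s,h],pitch,yaw,0,roll)) for i,h in ((-.06,.28),(-.06,z-.045),(.025,z-.045),(.025,m-.02))]
        if all(j is not None for j in J):
            J=np.array(J); lo=np.array([-2.57,-.35,-1.29,.11,-1.05,.11,-2.63]);hi=np.array([2.57,1.97,1.29,2.56,4.19,1.86,2.63])
            best.append((np.abs(np.diff(J,axis=0)).max(),min((J-lo).min(),(hi-J).min()),pitch,yaw,roll,off,J))
for b in sorted(best,key=lambda b:b[0])[:6]: print(np.round(b[:6],2).tolist()); print(b[6].round(2).tolist())
print(len(best))
for w in ((.40,.25,.42),(.45,.3,.42)): print(ik(np.array(w),np.array([0,.121,.9926,0])))
for n,px in (("crucible",(340,268)),("weight",(446,263)),("beaker",(290,218)),("panbox",(291,267))):
    c=D["top"];d=c["world_from_camera"][:3,:3]@np.linalg.inv(c["intrinsics"])@[*px,1];o=c["world_from_camera"][:3,3];print(n,(o+d*(.03-o[2])/d[2]).round(3))
```

```text
[0.34, 0.04, 0.0, -45.0, -90.0, 0.0]
[[-0.9, 0.89, 0.32, 2.52, 1.69, 1.34, -0.27], [-0.8, 1.2, 0.16, 2.46, 1.65, 1.44, -0.52], [-0.66, 1.19, 0.25, 2.41, 1.84, 1.45, -0.48], [-0.73, 0.85, 0.38, 2.47, 1.89, 1.34, -0.21]]
[0.35, 0.05, 0.0, -45.0, 90.0, 0.03]
[[-1.37, 1.35, 1.21, 2.51, 2.1, 0.49, 2.51], [-1.38, 1.66, 1.05, 2.45, 2.05, 0.41, 2.24], [-1.19, 1.65, 1.07, 2.41, 2.23, 0.54, 2.11], [-1.18, 1.3, 1.22, 2.46, 2.31, 0.6, 2.4]]
[0.36, 0.24, 8.0, -55.0, -90.0, 0.03]
[[-0.94, 0.97, 0.31, 2.32, 1.4, 1.44, -0.07], [-1.0, 1.28, 0.39, 2.24, 1.35, 1.26, -0.24], [-0.87, 1.3, 0.45, 2.24, 1.52, 1.25, -0.31], [-0.79, 0.94, 0.37, 2.31, 1.59, 1.41, -0.08]]
[0.36, 0.2, 8.0, -55.0, -90.0, 0.0]
[[-0.9, 0.98, 0.33, 2.36, 1.46, 1.42, -0.13], [-0.97, 1.3, 0.4, 2.28, 1.4, 1.24, -0.31], [-0.82, 1.31, 0.45, 2.26, 1.58, 1.25, -0.37], [-0.75, 0.95, 0.39, 2.34, 1.64, 1.4, -0.13]]
[0.36, 0.16, 8.0, -55.0, -90.0, -0.03]
[[-0.86, 0.99, 0.36, 2.4, 1.51, 1.4, -0.19], [-0.92, 1.31, 0.41, 2.32, 1.46, 1.24, -0.38], [-0.76, 1.32, 0.45, 2.29, 1.64, 1.27, -0.43], [-0.71, 0.96, 0.41, 2.37, 1.71, 1.4, -0.18]]
[0.36, 0.08, 8.0, -45.0, -90.0, 0.03]
[[-0.97, 1.01, 0.36, 2.48, 1.59, 1.41, -0.31], [-0.92, 1.3, 0.24, 2.38, 1.53, 1.44, -0.51], [-0.84, 1.33, 0.42, 2.35, 1.72, 1.34, -0.54], [-0.81, 0.97, 0.42, 2.44, 1.79, 1.42, -0.28]]
16
[-0.72725235  0.27651001  0.06095886  2.14804448 -0.02529222  0.71768452
  0.67864068]
[-0.72988602  0.36032532  0.04958443  2.00766793 -0.02499879  0.7741612
  0.66258426]
crucible [0.562 0.037 0.03 ]
weight [ 0.575 -0.238  0.03 ]
beaker [0.695 0.169 0.03 ]
panbox [0.565 0.165 0.03 ]
```

```bash
cat >> h.py <<'E'
PIT,YAW,ROLL,OFF=8,-45,-90,.03
def P(ins,h):
    c,s=np.cos(np.deg2rad(YAW)),np.sin(np.deg2rad(YAW)); return pose([ins*c,OFF+ins*s,h],PIT,YAW,0,ROLL)
E
python3 - <<'E'
from h import *
from bench import ctrl,claw,camera,telemetry as t
import cv2
z=fit[3]
claw.grip(0.0,10)
ctrl.move_pose(np.array([.40,.25,.42]),np.array([0,.121,.9926,0])); print(t.current_time_s())
ctrl.move_pose(*P(-.06,.28)); print(t.current_time_s(),t.current_q().round(2))
ctrl.move_l(*P(-.06,z-.045)); print(t.current_time_s(),t.current_q().round(2),t.current_tcp_pos(),t.current_contact_force(),t.current_opening())
im=[camera(n)["frame"] for n in ("scene","top")]
cv2.imwrite("pics/pre.png",np.hstack([cv2.resize(im[0][180:480,200:520],(400,375)),cv2.resize(im[1][150:450,200:520],(400,375))]))
E
```

```text
4.4917
5.95 [-1.05  1.05  0.48  2.48  1.62  1.3  -0.33]
7.0333 [-1.01  1.34  0.38  2.39  1.54  1.29 -0.52] [0.44406464 0.12138769 0.11528003] [ 0.91660895 -0.26520164 -0.41717876] 0.0004906368401406501
```

View pics/pre.png

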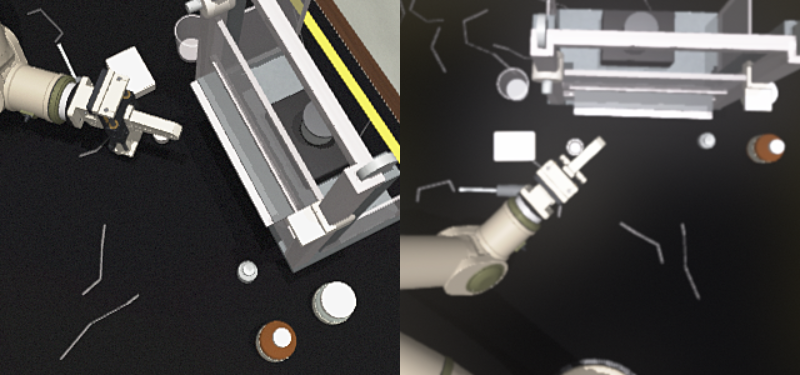

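The gripper is in front of the lip with fingertips at scene crop ≈(180,130) and the window untouched. By my numbers the body would pass too close to the crucible, so I'll shift right and raise before inserting.

```bash
sed -i 's/^PIT,.*/PIT,YAW,ROLL,OFF=8,-45,-90,-.02/' h.py
python3 - <<'E'
from h import *
from bench import ctrl,telemetry as t
z=fit[3]
def s(k): print(k,round(t.current_time_s(),2),t.current_tcp_pos().round(4),t.current_contact_force().round(2))
ctrl.move_l(*P(-.06,z-.031)); s("shift")
print(ctrl.move_l(*P(.025,z-.031),feed=.08,contact_N=5)); s("ins")
print(ctrl.move_l(*P(.025,z+.02),feed=.02,contact_N=2.0)); s("touch")
E
```

```text
shift 7.63 [0.4423 0.0718 0.1284] [1.26 1.46 0.05]
False
ins 8.84 [0.4997 0.0096 0.1284] [-0.62  0.07 -0.39]
True
touch 9.62 [0.5    0.0094 0.1343] [0.48 0.5  0.04]
```

Run:
```python
from h import *
from bench import ctrl,camera,telemetry as t
import cv2
z=fit[3]
for h in np.arange(-.02,.021,.01):
    ctrl.move_l(*P(.025,z+h),feed=.04); print(round(h,3),round(t.current_time_s(),2),t.current_tcp_pos().round(4),t.current_contact_force().round(2),t.current_wrist_torque().round(2))
im=[camera(n)["frame"] for n in ("scene","top")]
cv2.imwrite("pics/up1.png",np.hstack([cv2.resize(im[0][200:400,300:500],(400,400)),cv2.resize(im[1][190:290,310:510],(400,200)).repeat(1,0).repeat(1,1) if 0 else cv2.resize(im[1][150:350,310:510],(400,400))]))
```

```text
-0.02 9.91 [0.5    0.0094 0.1393] [ 1.65  0.08 -3.32] [1.24 1.18 0.15]
-0.01 10.31 [0.5    0.0092 0.1501] [ 0.81  1.6  -2.11] [0.96 0.95 0.21]
0.0 10.71 [0.4999 0.0091 0.1601] [-0.18  0.64 -1.15] [0.91 0.81 0.19]
0.01 11.11 [0.4999 0.0091 0.1701] [-1.37  1.25 -1.22] [0.95 0.83 0.17]
0.02 11.51 [0.4999 0.0091 0.1801] [-0.02 -0.65 -0.52] [ 0.93  0.83 -0.03]
```

View pics/up1.png

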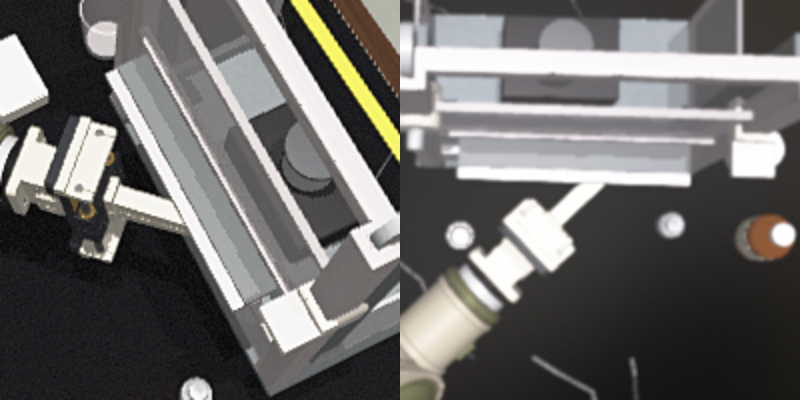

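The window is rising on the fingers: lip at crop-left (112,72)→(240,305), with the tongue at (262,320) still above it. I'll raise it to about 14 mm short, then measure.

Run:
```python
from h import *
from bench import ctrl,camera,models,telemetry as t
import cv2
z=fit[3]
ctrl.move_l(*P(.025,z+.095),feed=.04); print(round(t.current_time_s(),2),t.current_tcp_pos().round(4),t.current_contact_force().round(2))
im=[camera(n)["frame"] for n in ("scene","top")]
for n,f in zip(("scene","top"),im): cv2.imwrite(f"pics/{n}2.png",f)
A=cv2.resize(im[0][225:385,335:475],None,fx=3.5,fy=3.5,interpolation=2)
cv2.imwrite("pics/s2.png",A)
cv2.imwrite("pics/t2.png",cv2.resize(im[1][195:265,325:515],None,fx=4.2,fy=4.2,interpolation=2))
```

```text
13.63 [0.4999 0.0092 0.2544] [-0.28 -1.81 -4.17]
```

View pics/s2.png

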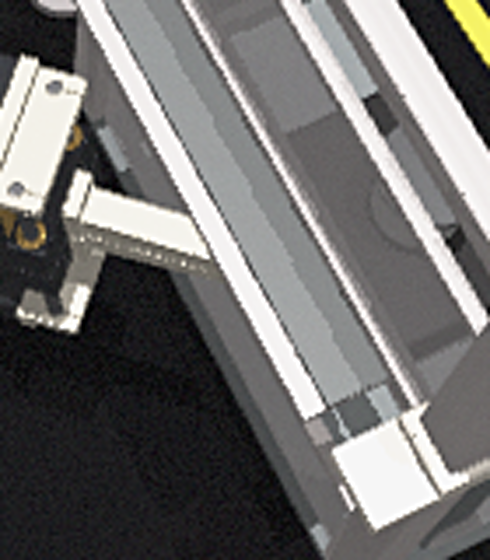

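View pics/t2.png

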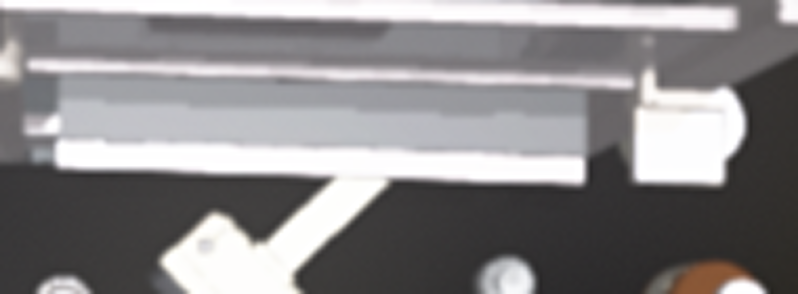

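Scene crop: the lip's front line runs (78,0)→(302,418), tongue front edge (333,450)→(375,528). Top crop: lip (57,167)→(584,185), tongue (636,183)→(722,185), so the lip is still slightly low. I'll refit both states jointly.

Run:
```python
from h import *
S=lambda u,v:(340+u/3.5,230+v/3.5); T=lambda u,v:(325+u/4.2,195+v/4.2); S2=lambda u,v:(335+u/3.5,225+v/3.5)
def run(tie,skip=()):
    def res(p,full=False):
        z,m,d=p[3:6]; z2=z+d; r=[];o=[]
        b=lambda z:[[0,.125,z-.006],[0,-.125,z-.006]]
        L=[("scene",b(z),[S(43,62),S(258,460)]),("top",b(z),[T(58,197),T(523,212)]),
         ("scene",[[.012,.125,z+.002],[.012,-.125,z+.002]],[S(65,48),S(275,447)]),
         ("scene",[[0,-.145,m+.006],[0,-.185,m+.006]],[S(318,438),S(358,513)]),
         ("scene",[[0,-.145,m+.006],[0,-.185,m+.006]],[S2(333,450),S2(375,528)]),
         ("top",[[0,-.145,m-.006],[0,-.185,m-.006]],[T(638,183),T(722,185)]),
         ("scene",[[0,-.125,z2-.006],[.012,-.125,z2+.002]],[S2(302,418),S2(325,405)]),
         ("top",b(z2),[T(57,167),T(584,185)])]
        for n,G,px in L:
            e=proj(n,g2w(p,G))-np.array(px); r.append(e.ravel()); o.append(e.round(1).tolist())
        if tie: r.append([(d-(.095+.0235))/.001])
        return o if full else np.concatenate(r)
    f=least_squares(res,[*fit,.11],loss="soft_l1"); s=np.sqrt(np.diag(np.linalg.inv(f.jac.T@f.jac)))
    print(tie,f.x.round(4),s.round(4),"remaining",round(f.x[4]-f.x[3]-f.x[5],4)); 
    if tie: print(*res(f.x,True),sep="\n")
run(0); run(1)
```

```text
0 [ 0.6086 -0.0869 -0.0402  0.1845  0.3196  0.1243] [0.0008 0.0006 0.0051 0.0037 0.0037 0.0053] remaining 0.0107
1 [ 0.6086 -0.087  -0.0396  0.1867  0.3193  0.1187] [0.0008 0.0006 0.0051 0.0034 0.0037 0.001 ] remaining 0.0139
[[-0.1, -0.9], [-0.5, 0.6]]
[[0.2, -0.3], [0.0, 0.2]]
[[-0.7, -0.9], [1.1, 0.4]]
[[-0.8, -2.0], [0.4, -0.2]]
[[-0.0, -0.4], [0.6, 0.5]]
[[-0.9, 0.3], [-0.2, 0.6]]
[[0.5, 1.5], [1.1, 0.8]]
[[-0.1, 0.1], [-0.3, 0.3]]
```

Run:
```python
from h import *
from bench import ctrl,camera,telemetry as t
import cv2
ctrl.move_l(*P(.025,fit[3]+.107),feed=.02); print(round(t.current_time_s(),2),t.current_tcp_pos().round(4),t.current_contact_force().round(2))
im=[camera(n)["frame"] for n in ("scene","top")]
for n,f in zip(("scene","top"),im): cv2.imwrite(f"pics/{n}3.png",f)
A=cv2.resize(im[0][325:385,395:475],(480,360),interpolation=2)   # x6
B=cv2.resize(im[1][215:250,325:515],(798,147),interpolation=2) # x4.2
C=np.zeros((507,798,3),np.uint8); C[:360,:480]=A; C[360:]=B; cv2.imwrite("pics/f3.png",C)
```

```text
14.48 [0.4999 0.0092 0.2668] [-1.6  -1.22 -1.67]
```

View pics/f3.png

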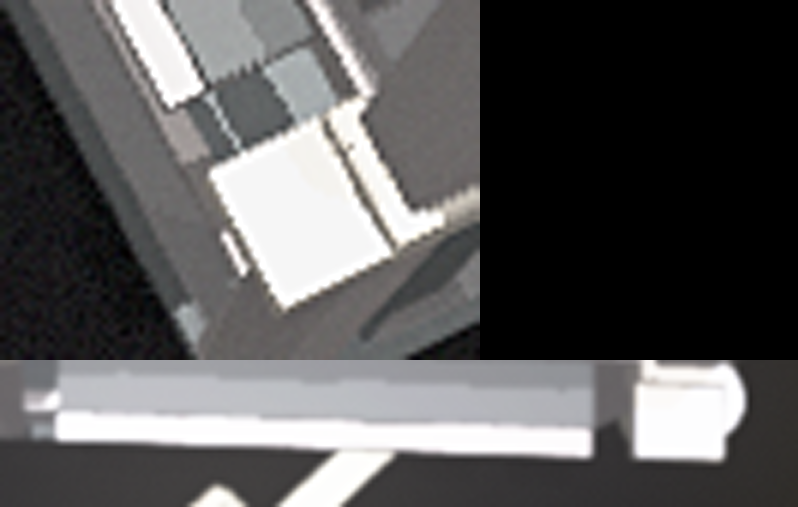

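The lip line and tongue are collinear. In the top view the extrapolated lip gives 459.5/462.4 against tongue 459/461. In the scene view the lip corner is (170,108) against (172,104) expected. That puts the lip level within a few mm, so I'll let go and draw clear.

Run:
```python
from h import *
from bench import ctrl,camera,models,telemetry as t
import cv2
h=fit[3]+.107
ctrl.move_l(*P(.025,h-.015),feed=.04)
ctrl.move_l(*P(-.07,h-.015),feed=.1)
ctrl.dwell(.3); print(t.current_time_s(),t.current_contact_force().round(2))
p=camera("top"); f=p["frame"]; a=cv2.imread("pics/top3.png")
# window unchanged? compare lip strip right of the fingers
d=cv2.absdiff(f,a)[215:236,425:468]; print(d.mean(),d.max())
for n in ("crucible","weight","beaker","panbox"):
    r=models.regions_of(n,p); print(n,[(round(x["score"],2),np.round(x["point"]).tolist()) for x in r[:2]])
ctrl.hand_in()
```

```text
16.5083 [ 0.08  0.12 -0.13]
8.488372093023257 14
crucible [(0.48, [343.0, 265.0])]
weight [(0.41, [445.0, 266.0])]
beaker [(0.87, [291.0, 216.0])]
panbox [(0.95, [290.0, 267.0])]
the job is handed in; nothing more can be done
```

The window was pushed up until its lip was level with the pointer clip, to within a few mm by the camera images. The arm was then drawn clear, touching nothing, and the job was handed in at about 16.5 s. The four bystanders I rechecked (crucible, weight, beaker, pan box) had not visibly moved.

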